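Unclamp a stack of violin-maker's wood blanks and lay each in its own tray

TASK

Lift the spring-loaded hold-down finger off the stack of wood blanks and swing it back past upright so that it stays open, before you move any blank. Then take the stack apart from the top and lay each of the four blanks flat and centred in the wooden tray whose recess has its shape and size: the round one in the round recess, the square one in the square recess, the round-ended one in the shorter oblong recess and the long board in the longest. Set them down rather than dropping them, let go of them all and leave the finger open.

Things in the scene. Friction and masses are not known exactly. Their poses are not given: they have to be found in the camera images.
- hold_finger (a joint): Angle of the steel hold-down finger (bar 7 mm wide, 8 mm thick) about its level hinge (rad): about 0 pressing on the stack, 1.57 upright, 2.3 at its open stop. Spring and weight press with about 1 N; lifting takes 2 to 3 N at the knob. Let go below about 1.5 it falls shut; beyond 1.6 stiff friction keeps it. A cork foot 73 mm from the hinge presses the nearer small blank.
- finger_knob (a point): Centre of the black knob at the finger's tip: cylinder 18 mm in diameter, 24 mm long, level; pinch it across its end faces. Site y lies along knob and hinge; x points along the finger to the hinge, 110 mm away; z is up when closed. Closed, it is 85 mm above the table, 21 mm above the small blanks, on the robot's side of the hinge; opening swings it up and over the hinge, away from the robot.
- long_blank: Bottom of the stack: plain wooden board 120 x 56 x 20 mm (x, y, z), on the fixed 6 mm thick holding board, lengthwise along the finger. Origin at the centre of its underside, z up. About 90 g. The hinge stands 95 mm from its centre, between two steel cheeks 98 mm tall (20 mm along the finger, 28 mm across).
- rounded_blank: Second in the stack, on the long board: plain wooden block 90 x 46 x 18 mm (x, y, z) with one (+x) end fully rounded, 23 mm radius. Origin at the centre of its underside, midway along the 90 mm. About 45 g.
- square_blank: One of two small blanks side by side on top of the rounded block (22 mm either side of its middle, along its length, either way round): plain wooden square 38 x 38 x 20 mm. Origin at the centre of its underside. About 20 g.
- round_blank: The other small blank on top: plain wooden disc 34 mm in diameter, 20 mm tall, standing flat. Origin at the centre of its underside. About 16 g.
- long_tray: Fixed brown wooden tray, 148 x 84 x 10 mm, with one rectangular grey-lined recess 136 x 72 mm (x, y), 5 mm deep: for the long board. Origin at the centre of its underside; the recess is central, its floor 5 mm and its rim 10 mm above the table.
- rounded_tray: Fixed brown wooden tray, 118 x 74 x 10 mm, with one rectangular grey-lined recess 106 x 62 mm (x, y), 5 mm deep: for the round-ended block, either way round. Origin and heights as the long tray.
- square_tray: Fixed brown wooden tray, 68 x 68 x 10 mm, with one square grey-lined recess 54 x 54 mm, 5 mm deep: for the square blank. Origin and heights as the long tray.
- round_tray: Fixed brown wooden tray, 66 x 66 x 10 mm, with one round grey-lined recess 50 mm in diameter, 5 mm deep: for the round blank. Origin and heights as the long tray.
Mind the look-alikes: they are no part of the job. What is shaped like the part that bears hold_finger but yellow is not meant.

How it is judged:
On the way:
1. the hold-down finger is swung back past upright (value of joint hold_finger above 1.4 rad), for 0.3 s.
At the end, for the whole second after the job is handed in: Each blank lies released, at rest and flat (within 3.4 degrees) on the floor of its own tray's recess (underside within 3 mm of the floor's height), its centre within 13 mm of the tray's centre; the hold-down finger is open beyond 1.4 rad (value of joint hold_finger above 1.4 rad and horizontal distance between long_blank and long_tray below 0.013 m and z of long_blank in the frame of long_tray between 0.003 and 0.008 m and angle between each of long_blank, rounded_blank, square_blank, round_blank's own z axis and vertical below 0.06 rad and linear speed of each of long_blank, rounded_blank, square_blank, round_blank below 0.02 m/s and contact force between each of long_blank, rounded_blank, square_blank, round_blank and the fingers below 0.05 N and horizontal distance between rounded_blank and rounded_tray below 0.013 m and z of rounded_blank in the frame of rounded_tray between 0.003 and 0.008 m and horizontal distance between square_blank and square_tray below 0.013 m and z of square_blank in the frame of square_tray between 0.003 and 0.008 m and horizontal distance between round_blank and round_tray below 0.013 m and z of round_blank in the frame of round_tray between 0.003 and 0.008 m); the robot touches nothing.
It fails at once if a blank is moved more than 30 mm while the hold-down finger is not open (value of joint hold_finger below 0.8 rad and distance of any of long_blank, rounded_blank, square_blank, round_blank from where it was at the start of the episode above 0.03 m).
It fails at once if a blank is dropped (falls free of the fingers at over 0.7 m/s, a drop of more than 25 mm) ((linear speed of long_blank above 0.7 m/s and contact force between long_blank and the fingers below 0.05 N) or (linear speed of rounded_blank above 0.7 m/s and contact force between rounded_blank and the fingers below 0.05 N) or (linear speed of square_blank above 0.7 m/s and contact force between square_blank and the fingers below 0.05 N) or (linear speed of round_blank above 0.7 m/s and contact force between round_blank and the fingers below 0.05 N)).
It also fails if it takes over 131 s, if anything falls off the work surface, if the arm or the gripper's body presses on something with over 40 N, if the wrist force passes 120 N, or if a joint passes its speed limit or range.

ROBOT

A 6-joint arm with a two-finger parallel gripper is mounted at the origin on the work surface. World frame = base frame: x ahead of the robot, y to its left, z up, the work surface at z = 0. Lengths are in m, angles in rad, forces in N, time in s.
With the tool pointing down it reaches from about 0.375 to 0.9 m from the base axis. Payload 3.1 kg.
Tool frame: the origin (TCP) lies between the finger pads; the fingertips stand robot.tip_extent ahead of it and the grasp point (between the pads) lies 3 mm ahead of it (robot.tip_extent is the distance from the TCP to the fingertips, in m); z points along the fingers, x is the direction in which the jaws open and shut, and the axes are right-handed (so a half turn about z gives the same grasp; the last joint's range is limited). The gripper opens to 87 mm and grips with 3 to 60 N. Pads are 19 mm wide; open, the fingers measure 117 mm over their backs; the gripper's body (75 mm by 190 mm) begins 51 mm behind the grasp point.
Start: joints at [1.105, 0.527, 1.433, -0, 1.181, -0.178], TCP at [0.177, 0.599, 0.245] pointing down, gripper open.
Joint ranges: [-3.08, 3.08], [-0.75, 2.2], [0.22, 2.44], [-1.43, 4.57], [0, 2.65], [-2.85, 2.85]. Speed limits (rad/s): [2.79, 2.79, 3.14, 3.14, 3.14, 3.14].

INTERFACE

Orientations are given as a unit quaternion [x, y, z, w].
In Python, from rig import robot, cams gives the robot as it stands.
- The arm moves only by the tool carry_out, never from a script. Its argument "steps" is a list of rows, each a list of 3 entries, a list of its own where there are three numbers: the shift along the world's x, y, z in cm, then the turn about the world's z in degrees, then the closure, from 0 (fully open) to 1 (shut). In form: [[[dx, dy, dz], spin, fingers], ...]. A call has 1 to 10 rows; each row shifts and turns the pose as measured when the row begins; what a row does not reach is not made up. A row lasts 1/10 s, in which the tool goes at most 50 mm and 8.59 degrees, less where a joint would pass 70% of its speed; a pose out of reach is approached as far as the arm can. A call with a gripper value outside its range is refused whole. The fingers move at their own pace and stop on an object; "squeeze" is the grip in N (left out, the last holds). Time passes only in rows, so rows that do not move let the fingers close. It gives the time, the measured TCP pose, the force and the opening at its end, in the units of the state.
- robot.get_obs(): the state, without advancing time (a new reading comes with each control period).
- cams.camera(name): name is "scene" or "side" or "wrist"; returns a dict with "pixels" (384x512x3 uint8, red, green, blue), "fx", "fy", "cx", "cy" (pixels), "eye" and "rotation" of the camera in the world. Camera axes: x right, y up, looking along -z (the intrinsics and any distortion apply to the point x, -y, -z); pixel columns grow to the right and rows downward; lengths in m; the calibration is good to about 2 mm. A picture is of the moment at which its call begins. There is no depth.
- robot.hand_in(): hands the job in, once; it reports no verdict.
The state is a dict: "time": time; "q": joint angles; "joint_velocities": joint speeds; "joint_torque": joint torques, N m; "position": TCP position; "tool_rot": TCP orientation; "ft_force": force on the tool from outside, world axes, zero at the start; "moment": the same for the moment, N m; "grip_width": finger opening in m.
Only numpy, scipy, OpenCV 4.12 (cv2) and the standard library are available. Lean on these libraries where they do the work, as an engineer would, in place of code of your own. Each camera call takes 0.05 s, during which the arm holds its last target. There are 200 camera calls.

## Working session

There is one attempt and no reset: what is moved stays moved. The work goes in short steps, Python scripts to look and compute and a tool call to move; the robot and the scene stay as the last step left them, time stands still between calls to the robot, and variables do not carry over. Pictures are saved under pics/ and viewed, about 12 in all and at most 16, crops included, and the job is handed in when it is done.

Besides the shell and the picture viewer there is one more tool, called after "Request:" in YAML: its name, and indented under it one key for each argument. carry_out: Moves the arm, as the interface text tells. Its arguments: {"type":"object","properties":{"steps":{"type":"array"},"squeeze":{"type":"number"}},"required":["steps"]}

```bash
mkdir -p pics; ls; cat > h.py <<'E'
import numpy as np,cv2
from rig import robot,cams
def snap(n,f):
    c=cams.camera(n); cv2.imwrite('pics/'+f,cv2.cvtColor(c['pixels'],cv2.COLOR_RGB2BGR)); return c
def ray(c,u,v):
    d=np.array([(u-c['cx'])/c['fx'],-(v-c['cy'])/c['fy'],-1.]); return np.array(c['rotation']).reshape(3,3)@d
def hit(c,u,v,z):
    d=ray(c,u,v);e=np.array(c['eye']); return e+d*(z-e[2])/d[2]
def proj(c,p):
    q=np.array(c['rotation']).reshape(3,3).T@(np.array(p)-c['eye']); return c['cx']+c['fx']*q[0]/-q[2], c['cy']+c['fy']*q[1]/q[2]
E
python3 - <<'E'
from h import *
import pickle
D={}
for n in('scene','side','wrist'):
    c=snap(n,n+'0.png');D[n]=c;print(n,{k:np.round(v,3).tolist() if not isinstance(v,dict) else v for k,v in c.items() if k!='pixels'})
pickle.dump(D,open('c0.pkl','wb'))
print(robot.get_obs(),robot.tip_extent)
a=cv2.imread('pics/scene0.png');b=cv2.imread('pics/side0.png')
E
```

```text
pics
scene {'fx': 371.065, 'fy': 371.065, 'cx': 256.123, 'cy': 183.614, 'eye': [0.793, 0.629, 0.684], 'rotation': [0.119, 0.405, 0.865, 0.272]}
side {'fx': 422.724, 'fy': 422.724, 'cx': 255.258, 'cy': 184.538, 'eye': [0.239, -0.69, 0.763], 'rotation': [0.404, -0.047, -0.111, 0.907]}
wrist {'fx': 303.347, 'fy': 303.347, 'cx': 251.358, 'cy': 191.462, 'eye': [0.105, 0.619, 0.383], 'rotation': [-0.11, -0.081, 0.593, 0.793]}
{'time': 0.15, 'q': array([ 1.10549184e+00,  5.28215542e-01,  1.43362139e+00,  7.50559094e-06,
        1.18137818e+00, -1.78532848e-01]), 'joint_velocities': array([ 0.00074895, -0.00273069, -0.00242595, -0.00125555,  0.00048384,
       -0.00026357]), 'joint_torque': array([ 2.41913403e-04, -4.40432811e+01, -1.76842421e+01,  6.33435161e-02,
        5.52355929e-02, -1.18772796e-04]), 'position': array([0.17653586, 0.59900256, 0.24381491]), 'tool_rot': array([ 8.00892965e-01,  5.98806982e-01, -7.27199053e-04,  3.59566725e-04]), 'ft_force': array([-0.46002451, -0.10270234,  0.00431457]), 'moment': array([ 0.03042228, -0.02189625, -0.02367114]), 'grip_width': 0.08741437727880819} 0.022
```

```bash
sed -i "s/np.array(c\['rotation'\]).reshape(3,3)/R.from_quat(c['rotation']).as_matrix()/; 1i from scipy.spatial.transform import Rotation as R" h.py; python3 -c "
import pickle;print(pickle.load(open('c0.pkl','rb'))['scene'].keys())
import cv2
for n in('scene','side'):
    cv2.imwrite(f'pics/{n}0b.png',cv2.resize(cv2.imread(f'pics/{n}0.png'),(800,600),interpolation=cv2.INTER_CUBIC))"
```

```text
dict_keys(['pixels', 'fx', 'fy', 'cx', 'cy', 'eye', 'rotation'])
```

View pics/scene0b.png

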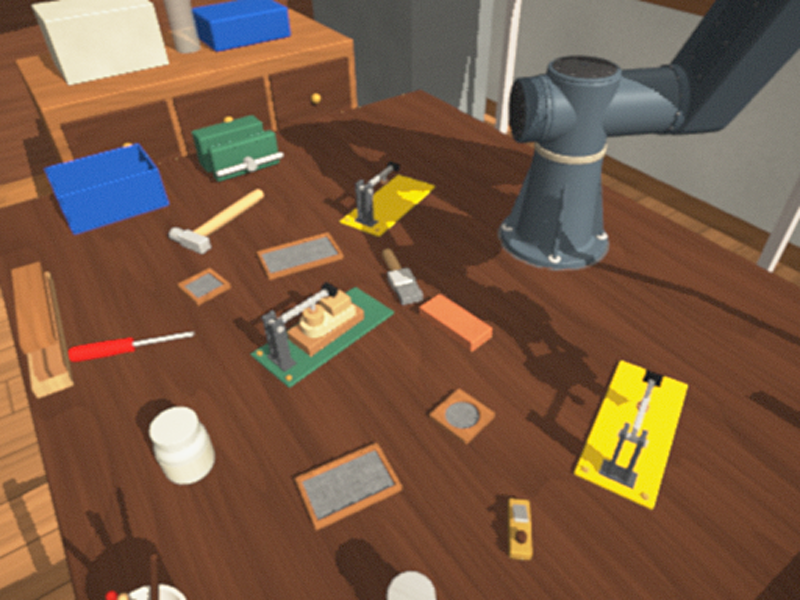

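View pics/side0b.png

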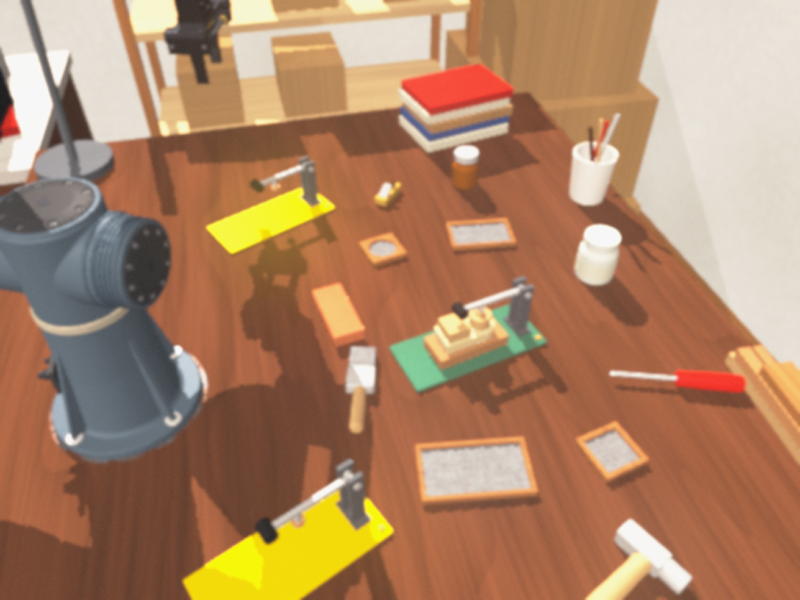

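Images: the green-board clamp with the wood stack (scene 300,320; side 470,330) is the real one; the two yellow-board clamps (scene 390,200 and 635,430) are decoys. Trays (scene): round (462,415), square (205,286), oblongs (300,255) and (349,485). Now measure.

```bash
python3 - <<'E'
from h import *
import pickle
D=pickle.load(open('c0.pkl','rb'))
seeds={'scene':{'round':(462,414),'square':(205,286),'obA':(300,256),'obB':(349,486),'knob':(331,291)},
'side':{'round':(384,247),'square':(613,452),'obA':(477,468),'obB':(480,235)}}
for n in seeds:
    c=D[n];hsv=cv2.cvtColor(c['pixels'],cv2.COLOR_RGB2HSV)
    m=((hsv[...,1]<70)&(hsv[...,2]>70)).astype(np.uint8)
    k,l=cv2.connectedComponents(m,connectivity=4)
    for t,(u,v) in seeds[n].items():
        if t=='knob':continue
        i=l[round(v/1.5625),round(u/1.5625)]
        cn,_=cv2.findContours((l==i).astype(np.uint8),0,2)
        p=max(cn,key=cv2.contourArea)[:,0,:].astype(float)
        w=np.array([hit(c,a,b,.005)[:2]*1000 for a,b in p],np.float32)
        r=cv2.minAreaRect(w);print(n,t,i,np.round(r[0],1),np.round(r[1],1),round(r[2],1))
    g=((hsv[...,0]>60)&(hsv[...,0]<95)&(hsv[...,1]>90)).astype(np.uint8)
    g=cv2.morphologyEx(g,cv2.MORPH_CLOSE,np.ones((3,3)))
    cn,_=cv2.findContours(g,0,2)
    for p in sorted(cn,key=cv2.contourArea)[-2:]:
        w=np.array([hit(c,a,b,.006)[:2]*1000 for a,b in p[:,0,:].astype(float)],np.float32)
        r=cv2.minAreaRect(w);print(n,'green',np.round(r[0],1),np.round(r[1],1),round(r[2],1))
c=D['scene'];a=cv2.resize(cv2.cvtColor(c['pixels'][175:250,155:260],cv2.COLOR_RGB2BGR),None,fx=6,fy=6,interpolation=3)
c=D['side'];b=cv2.resize(cv2.cvtColor(c['pixels'][175:250,245:355],cv2.COLOR_RGB2BGR),None,fx=6,fy=6,interpolation=3)
cv2.imwrite('pics/s.png',cv2.resize(np.hstack([a,b[:, :630]]),(800,286)) if 0 else a);cv2.imwrite('pics/t.png',b)
E
```

```text
scene round 256 [434.8 244.7] [41.5 45.4] 54.8
scene square 172 [ 635.4 -258.1] [49.9 45.9] 12.3
scene obA 168 [ 447.9 -240.7] [ 62.8 134. ] 80.9
scene obB 259 [624.  244.3] [ 57.7 104.9] 82.2
scene green [514.1 -18. ] [225.9  98.4] 11.6
scene green [ 367.3 -782.9] [244.  211.9] 90.0
side round 30 [433.9 243.7] [36.9 43.3] 75.8
side square 89 [ 636.9 -256.5] [49.7 50.6] 11.1
side obA 90 [ 448.7 -238.6] [ 68.2 133.8] 80.9
side obB 26 [623.6 245.5] [ 53.8 102.8] 82.1
side green [583.9 -43.4] [26.7 14.6] 60.9
side green [424.3 -46.9] [40.4 82.7] 9.6
```

View pics/s.png

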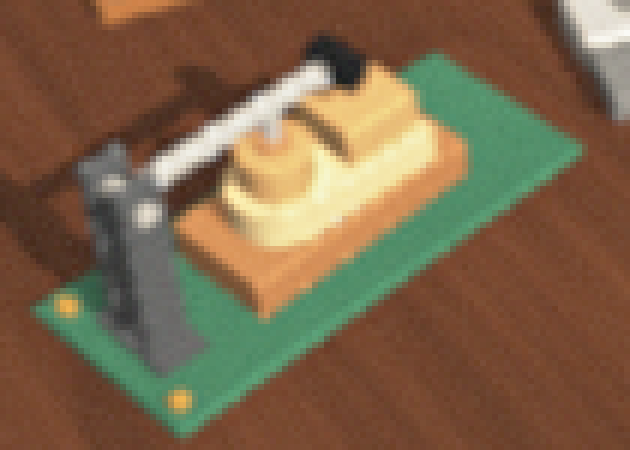

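View pics/t.png

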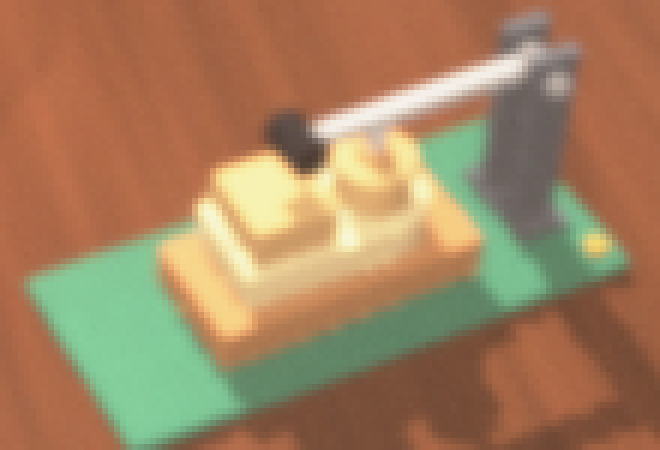

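```bash
python3 - <<'E'
from h import *
import pickle
D=pickle.load(open('c0.pkl','rb'))
S=D['scene'];T=D['side']
s=lambda u,v,z:hit(S,155+u/6,175+v/6,z)[:2]*1000
t=lambda u,v,z:hit(T,245+u/6,175+v/6,z)[:2]*1000
print('knob',s(337,63,.085),t(298,138,.085))
print('disc top',s(272,150,.064),t(378,165,.064))
print('square top',s(365,108,.064) ,t(268,195,.064))
print('pins',s(112,183,.085),s(148,213,.085),t(532,48,.085),t(566,82,.085))
a,b=s(263,318,.006),s(467,178,.006);print('long edge',a,b,np.degrees(np.arctan2(*(a-b)[::-1])))
a,b=t(228,362,.006),t(480,268,.006);print('long edge',a,b,np.degrees(np.arctan2(*(b-a)[::-1])))
E
```

```text
knob [492.76416488 -21.70279097] [493.96630185 -24.83054632]
disc top [531.29408118 -11.56268131] [527.64068723 -26.53850108]
square top [486.98096267 -11.98723365] [480.74942606 -31.89165944]
pins [600.48855862  -9.42020369] [596.29554359  14.21858358] [600.86641023   1.97998529] [606.34557677 -20.20585566]
long edge [558.54707835  18.02741612] [444.78534433  -4.77568118] 11.334507621237575
long edge [457.88060834 -62.07586007] [572.13102588 -38.57375984] 11.623990221737044
```

Request:
carry_out:
  steps:
    - [[3,-5,0],7,0]
    - [[3,-5,0],7,0]
    - [[3,-5,0],7,0]
    - [[3,-5,0],7,0]
    - [[3,-5,0],0,0]
    - [[3,-5,0],0,0]
    - [[2,-5,0],0,0]
    - [[2,-5,0],0,0]
    - [[2,-5,0],0,0]
    - [[2,-5,0],0,0]

```text
time: 1.15
position: [0.4045, 0.1547, 0.2427]
tool_rot: [0.62, 0.785, 0.002, -0.0]
ft_force: [2.2, 0.9, -0.1]
grip_width: 0.0871
```

Request:
carry_out:
  steps:
    - [[2,-4.5,0],-2,0]
    - [[2,-4.5,0],0,0]
    - [[2,-4.5,0],0,0]
    - [[2.5,-4.0,0],0,0]
    - [[0,0,-3],0,0]
    - [[0,0,-2],0,0]
    - [[0,0,0],0,0]

```text
time: 1.85
position: [0.4949, -0.0339, 0.1922]
tool_rot: [0.638, 0.77, 0.003, 0.004]
ft_force: [0.0, 0.7, -0.3]
grip_width: 0.0872
```

```bash
python3 - <<'E'
from h import *
import pickle
c=snap('wrist','w1.png');pickle.dump(c,open('w1.pkl','wb'))
o=robot.get_obs();print(o['position'],o['tool_rot'],c['eye'],c['rotation'])
for n,p in dict(knob=(.493,-.0235,.085),hinge=(.601,-.003,.085)).items():print(n,proj(c,p))
E
```

```text
[ 0.49508257 -0.03360917  0.19311185] [0.63821846 0.76983485 0.00319506 0.00461403] [ 0.41997516 -0.04832887  0.33106334] [-0.09103651 -0.10840663  0.76198539  0.63193245]
knob (np.float64(264.70684255749626), np.float64(196.5687358998016))
hinge (np.float64(263.48523266432164), np.float64(307.017723221666))
```

View pics/w1.png

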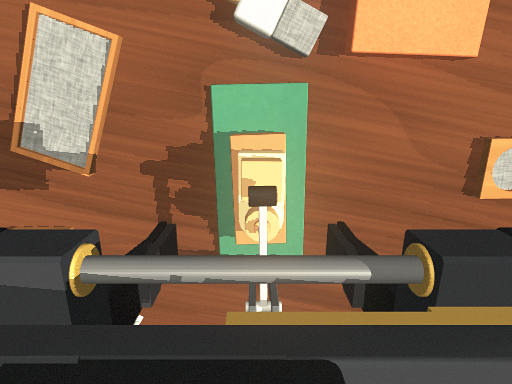

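Wrist view: the knob is at (263,196), within 2 px of the predicted (265,197), on the green board; the pinch axis is aligned.

Request:
carry_out:
  steps:
    - [[-0.2,1.0,0],0.8,0]
    - [[0,0,-4],0,0]
    - [[0,0,-3],0,0]
    - [[0,0,-2],0,0]
    - [[0,0,-0.9],0,0]
    - [[0,0,0],0,0]
  squeeze: 25

```text
time: 2.5
position: [0.4964, -0.0182, 0.0985]
tool_rot: [0.629, 0.777, 0.007, 0.011]
ft_force: [0.0, -0.1, 0.2]
grip_width: 0.0872
```

Request:
carry_out:
  steps:
    - [[-0.3,-0.5,-0.5],0,0]
    - [[0,0,0],0,0]
    - [[0,0,0],0,0]

```text
time: 2.8
position: [0.4949, -0.023, 0.0961]
tool_rot: [0.628, 0.778, 0.008, 0.013]
ft_force: [0.3, -0.5, 0.0]
grip_width: 0.087
```

Request:
carry_out:
  steps:
    - [[-0.2,0,-0.2],0,0.3]
    - [[0,0,0],0,0.6]
    - [[0,0,0],0,1]
    - [[0,0,0],0,1]
    - [[0,0,0],0,1]
    - [[0,0,0],0,1]
    - [[0,0,0],0,1]

```text
time: 3.5
position: [0.4938, -0.0237, 0.0956]
tool_rot: [0.629, 0.777, 0.008, 0.015]
ft_force: [0.5, -0.3, -0.1]
grip_width: 0.039
```

Request:
carry_out:
  steps:
    - [[0,0,0],0,1]
    - [[0,0,0],0,1]
    - [[0,0,0],0,1]
    - [[0,0,0],0,1]

```text
time: 3.9
position: [0.4941, -0.0249, 0.0956]
tool_rot: [0.629, 0.778, 0.008, 0.015]
ft_force: [-0.4, -0.0, 0.8]
grip_width: 0.0239
```

Request:
carry_out:
  steps:
    - [[0.09,0.02,1.37],0,1]
    - [[0.25,0.05,1.35],0,1]
    - [[0.41,0.08,1.31],0,1]
    - [[0.58,0.12,1.24],0,1]
    - [[0,0,0],0,1]

```text
time: 4.4
position: [0.5066, -0.0223, 0.1472]
tool_rot: [0.629, 0.778, 0.007, 0.013]
ft_force: [0.3, -0.6, -1.6]
grip_width: 0.0234
```

Request:
carry_out:
  steps:
    - [[0.8,0.16,1.27],0,1]
    - [[0.85,0.17,1.06],0,1]
    - [[0.98,0.2,0.94],0,1]
    - [[1.09,0.22,0.82],0,1]
    - [[1.18,0.24,0.66],0,1]
    - [[1.24,0.25,0.52],0,1]
    - [[0,0,0],0,1]

```text
time: 5.1
position: [0.5544, -0.0123, 0.1938]
tool_rot: [0.627, 0.779, -0.007, 0.001]
ft_force: [1.0, 0.4, -1.3]
grip_width: 0.0235
```

Request:
carry_out:
  steps:
    - [[1.37,0.28,0.6],0,1]
    - [[1.57,0.32,0.4],0,1]
    - [[1.6,0.33,0.16],0,1]
    - [[1.62,0.33,-0.1],0,1]
    - [[1.58,0.32,-0.33],0,1]
    - [[1.52,0.31,-0.57],0,1]
    - [[0,0,0],0,1]

```text
time: 5.8
position: [0.6403, 0.0055, 0.198]
tool_rot: [0.626, 0.78, -0.014, -0.005]
ft_force: [0.5, -0.7, 1.1]
grip_width: 0.0237
```

Request:
carry_out:
  steps:
    - [[0.7,0.1,-0.4],0,1]
    - [[0,0,0],0,1]
    - [[0,0,0],0,0]
    - [[0,0,0],0,0]
    - [[0,0,0],0,0]
    - [[0,0,0],0,0]
    - [[0,0,0],0,0]
    - [[0,0,3],0,0]
    - [[0,0,4],0,0]
    - [[-4,-0.8,0],0,0]

```text
time: 6.8
position: [0.6066, -0.0016, 0.2622]
tool_rot: [0.625, 0.78, -0.014, -0.005]
ft_force: [0.0, -0.3, 0.7]
grip_width: 0.0798
```

Request:
carry_out:
  steps:
    - [[-4.5,-0.9,0],0,0]
    - [[-4.5,-0.9,-2],0,0]
    - [[-3.0,-0.6,-3],0,0]
    - [[0,0,0],0,0]
    - [[0,0,0],0,0]

```text
time: 7.3
position: [0.478, -0.0259, 0.2134]
tool_rot: [0.625, 0.78, -0.014, -0.005]
ft_force: [0.3, -1.0, -0.2]
grip_width: 0.0869
```

```bash
python3 - <<'E'
from h import *
import pickle
c=snap('wrist','w2.png');pickle.dump(c,open('w2.pkl','wb'));d=snap('side','sd2.png')
o=robot.get_obs();print(o['position'],o['tool_rot'])
L=np.array([.508,-.022]);u=np.array([.98,.2])
for n,a in dict(disc=22,square=-22,long=0).items():
    p=[*(L+u*a/1000),.064];print(n,p,proj(c,p))
a=c['pixels'];b=cv2.resize(d['pixels'][140:260,225:375],(480,384))
cv2.imwrite('pics/m2.png',cv2.cvtColor(np.hstack([a[:,100:420],b]),cv2.COLOR_RGB2BGR))
E
```

```text
[ 0.47869083 -0.02573335  0.21348611] [ 0.62492754  0.78054575 -0.01388452 -0.00459625]
disc [np.float64(0.52956), np.float64(-0.017599999999999998), 0.064] (np.float64(250.2645055268627), np.float64(238.36740858762897))
square [np.float64(0.48644), np.float64(-0.0264), 0.064] (np.float64(251.05439039806564), np.float64(197.12040138927435))
long [np.float64(0.508), np.float64(-0.022), 0.064] (np.float64(250.65252362389225), np.float64(218.10548710419062))
```

View pics/m2.png

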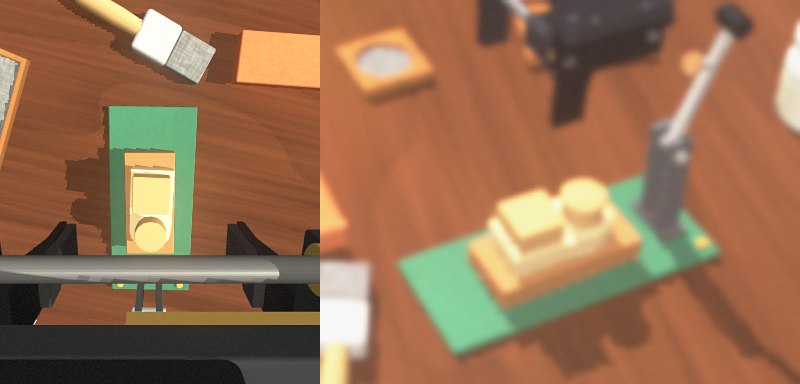

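Wrist view: finger open (side, upper right), disc top at (250,234), square at (252,196); prediction agrees to within ~3 mm. Taking the disc.

Request:
carry_out:
  steps:
    - [[2.4,0.4,-1],0,0.3]
    - [[2.4,0.4,-3],0,0.3]
    - [[0,0,-4],0,0.3]
    - [[0,0,-3],0,0.3]
    - [[0,0,-1.5],0,0.3]
    - [[0,0,0],0,0.3]
  squeeze: 15

```text
time: 8.0
position: [0.5446, -0.0186, 0.0889]
tool_rot: [0.624, 0.782, -0.008, 0.007]
ft_force: [-1.0, -0.8, -0.1]
grip_width: 0.0614
```

Request:
carry_out:
  steps:
    - [[-1.0,0,0],0,0.3]
    - [[-0.6,0.0,-0.7],0,0.3]
    - [[-0.2,0,-0.7],0,0.3]
    - [[0,0,0],0,0.3]

```text
time: 8.4
position: [0.5292, -0.0189, 0.0769]
tool_rot: [0.623, 0.782, -0.006, 0.011]
ft_force: [0.6, -0.3, 0.3]
grip_width: 0.0609
```

Request:
carry_out:
  steps:
    - [[-0.2,0,-0.2],0,1]
    - [[0,0,0],0,1]
    - [[0,0,0],0,1]
    - [[0,0,0],0,1]
    - [[0,0,0],0,1]
    - [[0,0,0],0,1]
    - [[0,0,0],0,1]

```text
time: 9.1
position: [0.5285, -0.0193, 0.0764]
tool_rot: [0.623, 0.782, -0.005, 0.013]
ft_force: [-0.0, 0.2, -1.5]
grip_width: 0.0333
```

Request:
carry_out:
  steps:
    - [[0,0,2],0,1]
    - [[0,0,3],0,1]
    - [[-1.5,4,2],0,1]
    - [[-1.5,4,0],0,1]
    - [[-1.5,4,0],0,1]
    - [[-1.5,4,0],0,1]
    - [[-1.5,4,0],0,1]
    - [[-1.5,4,0],0,1]
    - [[-0.4,2,0],0,1]
    - [[0,0,0],0,1]

```text
time: 10.1
position: [0.4331, 0.2476, 0.1498]
tool_rot: [0.626, 0.78, -0.003, 0.016]
ft_force: [-0.0, -0.7, 0.5]
grip_width: 0.0332
```

```bash
python3 - <<'E'
from h import *
c=snap('wrist','w3.png');o=robot.get_obs();print(o['position'],o['tool_rot'],o['grip_width'])
print(proj(c,(.4345,.245,.005)))
E
```

```text
[0.4330603  0.24645718 0.14967967] [ 0.62595485  0.77969896 -0.00314221  0.01549794] 0.03344876220259122
(np.float64(253.1116968184463), np.float64(184.95114049931152))
```

View pics/w3.png

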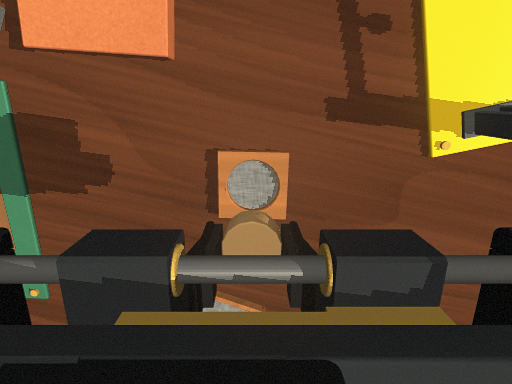

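Wrist: recess centre at (253,184), predicted (253,185) — agrees; disc held above.

Request:
carry_out:
  steps:
    - [[0.1,-0.1,-2],0,1]
    - [[0,0,-2],0,1]
    - [[0,0,-2],0,1]
    - [[0,0,-1.5],0,1]
    - [[0,0,-1],0,1]
    - [[0,0,0],0,1]

```text
time: 10.75
position: [0.4379, 0.2396, 0.0627]
tool_rot: [0.628, 0.778, -0.002, 0.017]
ft_force: [-0.5, 0.2, 0.1]
grip_width: 0.0331
```

Request:
carry_out:
  steps:
    - [[-0.4,0.6,-0.8],0,1]
    - [[0,0,-0.8],0,1]
    - [[0,0,-0.4],0,1]
    - [[0,0,-0.2],0,1]
    - [[0,0,0],0,1]

```text
time: 11.25
position: [0.4352, 0.2456, 0.0404]
tool_rot: [0.629, 0.778, -0.001, 0.018]
ft_force: [-0.3, -0.2, 0.4]
grip_width: 0.0336
```

Request:
carry_out:
  steps:
    - [[-0.1,0,-0.25],0,1]
    - [[0,0,-0.1],0,1]
    - [[0,0,0],0,1]

```text
time: 11.55
position: [0.4344, 0.2458, 0.0372]
tool_rot: [0.628, 0.778, -0.001, 0.019]
ft_force: [0.3, -1.1, 0.5]
grip_width: 0.0336
```

Request:
carry_out:
  steps:
    - [[0,0,0],0,0.4]
    - [[0,0,0],0,0.3]
    - [[0,0,0],0,0.3]
    - [[0,0,0],0,0.3]
    - [[0,0,2],0,0.3]
    - [[0,0,3],0,0.3]
    - [[0,0,3],0,0.3]
    - [[0,0,3],0,0.3]
    - [[0,0,0],0,0.3]

```text
time: 12.45
position: [0.4337, 0.2455, 0.1501]
tool_rot: [0.628, 0.778, -0.001, 0.018]
ft_force: [0.9, -0.4, 0.3]
grip_width: 0.0607
```

```bash
python3 - <<'E'
from h import *
c=snap('wrist','w4.png');o=robot.get_obs();print(o['position'],o['tool_rot'],o['grip_width'])
cv2.imwrite('pics/w4c.png',cv2.resize(cv2.imread('pics/w4.png')[130:290,170:340],None,fx=3,fy=3))
print(proj(c,(.4345,.245,.005)),proj(c,(.4345,.245,.025)))
E
```

```text
[0.43259265 0.24511799 0.14851167] [ 0.62845517  0.77765513 -0.00280717  0.01699187] 0.06109326410948787
(np.float64(255.58377706399716), np.float64(184.12400287294412)) (np.float64(255.24236365105975), np.float64(190.0218467568437))
```

View pics/w4c.png

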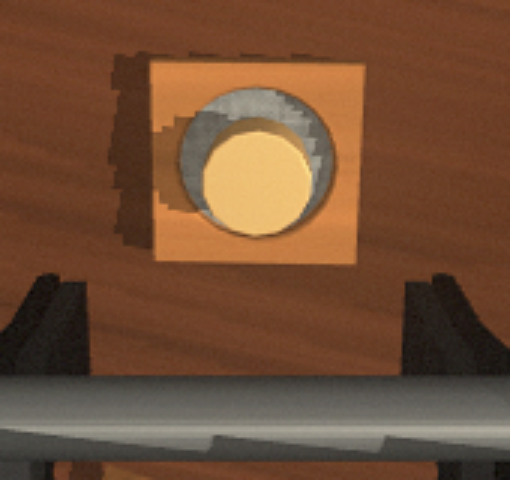

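Disc top is at (256,191) vs. predicted (255,190): centred and flat. Now the square.

Request:
carry_out:
  steps:
    - [[0.9,-4.4,0],0,0.3]
    - [[0.9,-4.4,0],0,0.3]
    - [[0.9,-4.4,0],0,0.3]
    - [[0.9,-4.4,0],0,0.3]
    - [[0.9,-4.4,0],0,0.3]
    - [[0.6,-3.8,0],0,0.3]
    - [[0.3,-1.4,0],0,0.3]
    - [[0,0,0],0,0.3]

```text
time: 13.3
position: [0.483, -0.0355, 0.1398]
tool_rot: [0.626, 0.779, -0.005, 0.012]
ft_force: [-0.3, 0.1, 0.8]
grip_width: 0.0609
```

Request:
carry_out:
  steps:
    - [[0.3,0.9,0],0,0.3]
    - [[0,0,-2],0,0.3]
    - [[0,0,-1.5],0,0.3]
    - [[0,0,-1],0,0.3]
    - [[0,0,-0.7],0,0.3]
    - [[0,0,0],0,0.3]

```text
time: 13.9
position: [0.4828, -0.0178, 0.0831]
tool_rot: [0.624, 0.781, -0.006, 0.008]
ft_force: [-0.1, 0.8, -0.2]
grip_width: 0.0605
```

Request:
carry_out:
  steps:
    - [[0.35,-0.7,-0.4],-1,0.3]
    - [[0,0,-0.2],0,0.3]
    - [[0,0,0],0,0.3]
    - [[0,0,0],0,0.3]

```text
time: 14.3
position: [0.4875, -0.0249, 0.0776]
tool_rot: [0.631, 0.775, -0.006, 0.009]
ft_force: [0.3, -0.3, 0.3]
grip_width: 0.0612
```

Request:
carry_out:
  steps:
    - [[-0.1,-0.1,-0.2],0,1]
    - [[0,0,0],0,1]
    - [[0,0,0],0,1]
    - [[0,0,0],0,1]
    - [[0,0,0],0,1]
    - [[0,0,0],0,1]
    - [[0,0,0],0,1]

```text
time: 15.0
position: [0.4867, -0.0264, 0.0763]
tool_rot: [0.632, 0.775, -0.005, 0.01]
ft_force: [-0.4, 0.5, -0.1]
grip_width: 0.0377
```

Request:
carry_out:
  steps:
    - [[0,0,2],0,1]
    - [[0,0,3],0,1]
    - [[1.5,-4,2],0,1]
    - [[2.5,-4,0],0,1]
    - [[2.6,-4,0],0,1]
    - [[2.6,-4,0],0,1]
    - [[2.6,-4,0],0,1]
    - [[2.6,-2.5,0],0,1]
    - [[0,0,0],0,1]
    - [[0,0,0],0,1]

```text
time: 16.0
position: [0.6303, -0.2588, 0.1485]
tool_rot: [0.631, 0.776, -0.007, 0.007]
ft_force: [-0.1, 0.4, -0.0]
grip_width: 0.0379
```

```bash
python3 - <<'E'
from h import *
c=snap('wrist','w5.png');o=robot.get_obs();print(o['position'],o['tool_rot'],o['grip_width'])
print(proj(c,(.636,-.2573,.005)))
E
```

```text
[ 0.63043407 -0.25878657  0.14862531] [ 0.63046154  0.77615438 -0.00693356  0.00738629] 0.03785221445177305
(np.float64(254.9893082038849), np.float64(192.90808441201176))
```

View pics/w5.png

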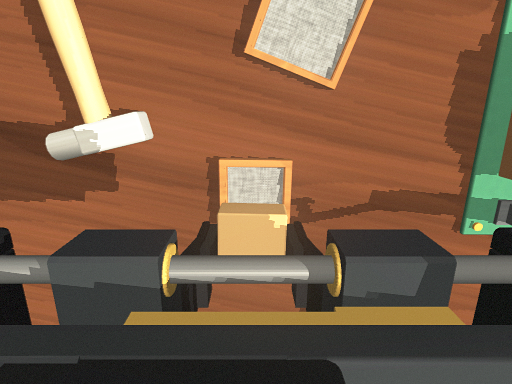

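Wrist: the tray spans columns 219–292, recess top edge at row 167 → centre ≈(255,195), matching the prediction to ~2 mm. Descend.

Request:
carry_out:
  steps:
    - [[0.7,0.15,-1],0,1]
    - [[0,0,-2],0,1]
    - [[0,0,-2],0,1]
    - [[0,0,-1.5],0,1]
    - [[0,0,-1.2],0,1]
    - [[0,0,-0.6],0,1]
    - [[0,0,0],0,1]

```text
time: 16.75
position: [0.6348, -0.2481, 0.0602]
tool_rot: [0.628, 0.778, -0.007, 0.004]
ft_force: [0.1, -0.0, 0.5]
grip_width: 0.038
```

Request:
carry_out:
  steps:
    - [[0.25,-0.85,-0.5],0,1]
    - [[0,0,-0.7],0,1]
    - [[0,0,-0.5],0,1]
    - [[0,0,-0.2],0,1]
    - [[0,0,0],0,1]

```text
time: 17.25
position: [0.639, -0.2588, 0.0417]
tool_rot: [0.628, 0.778, -0.007, 0.006]
ft_force: [-0.5, -0.1, -0.1]
grip_width: 0.0376
```

Request:
carry_out:
  steps:
    - [[-0.15,0.1,-0.25],0,1]
    - [[0,0,-0.15],0,1]
    - [[0,0,0],0,1]

```text
time: 17.55
position: [0.6375, -0.2578, 0.0379]
tool_rot: [0.628, 0.778, -0.006, 0.006]
ft_force: [-0.4, -0.3, -0.6]
grip_width: 0.0381
```

Request:
carry_out:
  steps:
    - [[0,0,-0.05],0,0.4]
    - [[0,0,0],0,0.3]
    - [[0,0,0],0,0.3]
    - [[0,0,0],0,0.3]
    - [[0,0,2],0,0.3]
    - [[0,0,3],0,0.3]
    - [[0,0,3],0,0.3]
    - [[0,0,3],0,0.3]
    - [[0,0,0],0,0.3]

```text
time: 18.45
position: [0.6366, -0.2571, 0.1501]
tool_rot: [0.628, 0.778, -0.007, 0.005]
ft_force: [0.5, -0.3, -0.2]
grip_width: 0.0613
```

```bash
python3 - <<'E'
from h import *
c=snap('wrist','w6.png');o=robot.get_obs();print(o['position'],o['tool_rot'],o['grip_width'])
cv2.imwrite('pics/w6c.png',cv2.resize(cv2.imread('pics/w6.png')[130:290,170:340],None,fx=3,fy=3))
for p in [(.6375,-.2575,.005),(.6375,-.2575,.025)]:
  u,v=proj(c,p);print((u-170)*3,(v-130)*3)
E
```

```text
[ 0.63526826 -0.25633826  0.14785732] [ 0.62824872  0.7779754  -0.00693491  0.00312051] 0.060950721803604856
250.950969867225 173.16618668061992
250.40625704270852 190.02121079058895
```

View pics/w6c.png

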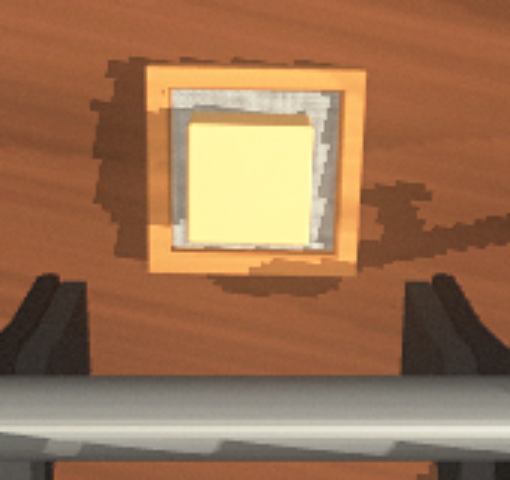

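Square top at (251,185) versus recess centre (254,170) plus 17 px parallax: centred to ~1–2 mm. Next the rounded blank.

Request:
carry_out:
  steps:
    - [[-2,4,0],0,0.15]
    - [[-2,4,0],0,0.15]
    - [[-2,4,0],0,0.15]
    - [[-2,4,0],0,0.15]
    - [[-2,3.7,0],0,0.15]
    - [[-2,2.5,0],0,0.15]
    - [[-0.5,0.6,0],-1,0.15]
    - [[0,0,0],0,0.15]
    - [[0,0,0],0,0.15]

```text
time: 19.4
position: [0.4991, -0.0223, 0.1392]
tool_rot: [0.637, 0.771, -0.01, -0.003]
ft_force: [0.5, -0.7, 0.6]
grip_width: 0.0741
```

```bash
python3 - <<'E'
from h import *
c=snap('wrist','w7.png');o=robot.get_obs();print(o['position'],o['tool_rot'],o['grip_width'])
L=np.array([.508,-.022]);u=np.array([.98,.2])
for p in [[*(L+.045*u),.044],[*(L-.045*u),.044],[*(L-.06*u),.026]]: print(proj(c,p))
E
```

```text
[ 0.49943325 -0.0225716   0.13922722] [ 0.63699016  0.77080158 -0.01003272 -0.00279393] 0.07397282549722528
(np.float64(251.81131721940528), np.float64(264.1887062386325))
(np.float64(250.57957101429074), np.float64(159.9423335753363))
(np.float64(250.58376780241926), np.float64(138.6554203852157))
```

View pics/w7.png

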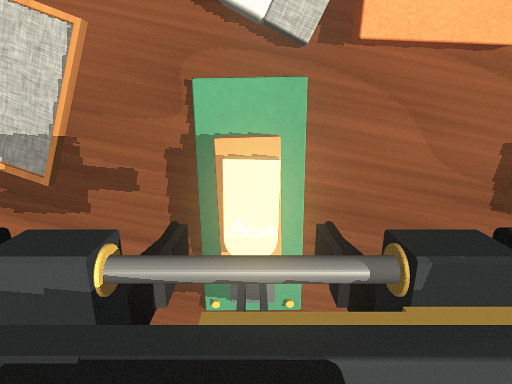

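Request:
carry_out:
  steps:
    - [[0.7,0,-1],0.5,0.15]
    - [[0,0,-1.5],0,0.15]
    - [[0,0,-1.5],0,0.15]
    - [[0,0,-1],0,0.15]
    - [[0,0,-0.5],0,0.15]
    - [[0,0,0],0,0.15]

```text
time: 20.05
position: [0.5156, -0.0296, 0.0796]
tool_rot: [0.636, 0.772, -0.008, 0.002]
ft_force: [-0.1, -0.2, 0.4]
grip_width: 0.0739
```

Request:
carry_out:
  steps:
    - [[-0.8,0.7,0],0,0.15]
    - [[0,0,-0.6],0,0.15]
    - [[0,0,-0.8],0,0.15]
    - [[0,0,-0.6],0,0.15]
    - [[0,0,-0.2],0,0.15]
    - [[0,0,0],0,0.15]

```text
time: 20.65
position: [0.5078, -0.0221, 0.0568]
tool_rot: [0.636, 0.772, -0.008, 0.003]
ft_force: [-0.5, 0.7, 0.1]
grip_width: 0.0742
```

Request:
carry_out:
  steps:
    - [[0,0,-0.05],0,1]
    - [[0,0,0],0,1]
    - [[0,0,0],0,1]
    - [[0,0,0],0,1]
    - [[0,0,0],0,1]
    - [[0,0,0],0,1]
    - [[0,0,0],0,1]
    - [[0,0,0],0,1]
  squeeze: 25

```text
time: 21.45
position: [0.5084, -0.0223, 0.0568]
tool_rot: [0.636, 0.772, -0.007, 0.004]
ft_force: [-0.3, -0.4, -0.3]
grip_width: 0.0457
```

Request:
carry_out:
  steps:
    - [[0,0,1.5],0,1]
    - [[0,0,3],0,1]
    - [[0,1,3],0,1]
    - [[0,4,2],0,1]
    - [[0,4.5,0],0,1]
    - [[0.5,4.5,0],0,1]
    - [[1,4.5,0],0,1]
    - [[2,4,0],-5,1]
    - [[3,3,0],-5,1]
    - [[3,1,0],-5,1]

```text
time: 22.45
position: [0.5995, 0.2515, 0.1557]
tool_rot: [0.736, 0.677, -0.009, 0.001]
ft_force: [0.3, -0.7, 0.1]
grip_width: 0.0457
```

Request:
carry_out:
  steps:
    - [[1.0,0,0],-3,1]
    - [[0,0,0],0,1]
    - [[0,0,0],0,1]

```text
time: 22.75
position: [0.6126, 0.2545, 0.1547]
tool_rot: [0.753, 0.658, -0.008, 0.001]
ft_force: [-0.1, 0.0, -1.0]
grip_width: 0.0461
```

Request:
carry_out:
  steps:
    - [[1.0,-0.9,0],0,1]
    - [[0,0,0],0,1]
    - [[0,0,-1.5],0,1]
    - [[0,0,-2],0,1]
    - [[0,0,-2],0,1]
    - [[0,0,-1.5],0,1]
    - [[0,0,-1],0,1]
    - [[0,0,0],0,1]

```text
time: 23.55
position: [0.6188, 0.2407, 0.0686]
tool_rot: [0.753, 0.658, -0.01, -0.0]
ft_force: [0.0, -0.2, -0.5]
grip_width: 0.0458
```

Request:
carry_out:
  steps:
    - [[0.5,0.4,0],0,1]
    - [[0,0,-0.8],0,1]
    - [[0,0,-0.9],0,1]
    - [[0,0,-0.8],0,1]
    - [[0,0,-0.3],0,1]
    - [[0,0,0],0,1]

```text
time: 24.15
position: [0.6259, 0.2457, 0.0401]
tool_rot: [0.753, 0.658, -0.008, 0.001]
ft_force: [1.0, -0.3, -0.1]
grip_width: 0.0457
```

Request:
carry_out:
  steps:
    - [[-0.15,-0.05,-0.2],0,1]
    - [[0,0,-0.15],0,1]
    - [[0,0,0],0,1]
    - [[0,0,0],0,1]

```text
time: 24.55
position: [0.6244, 0.2452, 0.0368]
tool_rot: [0.753, 0.658, -0.008, 0.001]
ft_force: [-0.4, -0.5, -0.5]
grip_width: 0.0457
```

Request:
carry_out:
  steps:
    - [[0,0,-0.1],0,1]
    - [[0,0,0],0,0.3]
    - [[0,0,0],0,0.15]
    - [[0,0,0],0,0.15]
    - [[0,0,0],0,0.1]
    - [[0,0,2],0,0.1]
    - [[0,0,3],0,0.1]
    - [[0,0,3],0,0.1]
    - [[0,0,3],0,0.1]
    - [[0,0,0],0,0.1]

```text
time: 25.55
position: [0.6237, 0.2449, 0.1489]
tool_rot: [0.753, 0.658, -0.009, 0.001]
ft_force: [0.8, 0.7, -0.8]
grip_width: 0.0786
```

```bash
python3 - <<'E'
from h import *
c=snap('wrist','w8.png');o=robot.get_obs();print(o['position'],o['tool_rot'],o['grip_width'])
cv2.imwrite('pics/w8c.png',cv2.resize(cv2.imread('pics/w8.png')[100:290,150:360],None,fx=3,fy=3))
for p in [(.624,.245,.005),(.624,.245,.023)]:
  u,v=proj(c,p);print((u-150)*3,(v-100)*3)
E
```

```text
[0.622301   0.24460832 0.14674108] [ 7.53226671e-01  6.57676285e-01 -1.05523019e-02 -3.67365531e-04] 0.0782334148438553
312.9220423979173 264.7209892040854
312.6612087143048 279.5449668110734
```

View pics/w8c.png

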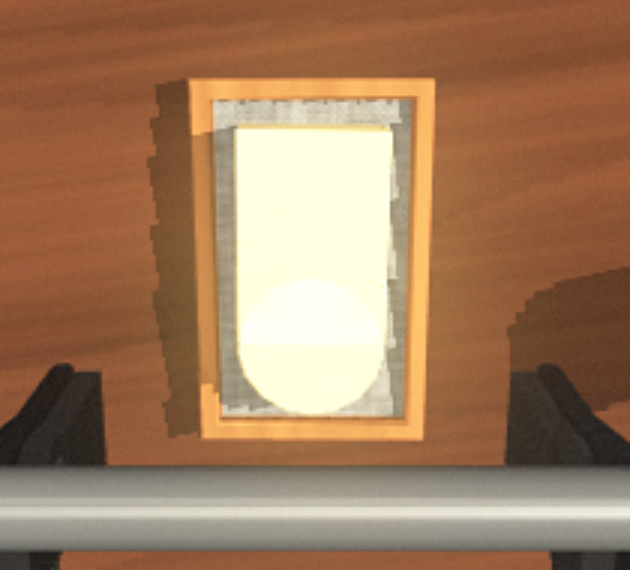

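Rounded blank lies inside its recess with even margins on all sides (centre ≈(312,270) vs. recess (312,258)+15 parallax). Now the long board.

Request:
carry_out:
  steps:
    - [[-3.5,0,0],5,0.1]
    - [[-3.5,-2,0],5,0.1]
    - [[-2.5,-4,0],5,0.1]
    - [[-1.5,-4.5,0],3,0.1]
    - [[0,-4.5,0],0,0.1]
    - [[0,-4.5,0],0,0.1]
    - [[0,-4,0],0,0.1]
    - [[0,-2.5,0],0,0.1]
    - [[0,0,0],0,0.1]
    - [[0,0,0],0,0.1]

```text
time: 26.6
position: [0.4985, -0.0217, 0.1366]
tool_rot: [0.635, 0.773, -0.014, -0.008]
ft_force: [-0.1, -0.1, 0.7]
grip_width: 0.0782
```

Request:
carry_out:
  steps:
    - [[0.9,0,0],0,0.1]
    - [[0,0,-1],0,0.1]
    - [[0,0,-2],0,0.1]
    - [[0,0,-2],0,0.1]
    - [[0,0,-1.5],0,0.1]
    - [[0,0,-0.5],0,0.1]
    - [[0,0,0],0,0.1]

```text
time: 27.3
position: [0.5081, -0.0136, 0.0606]
tool_rot: [0.63, 0.776, -0.014, -0.009]
ft_force: [-0.4, -0.4, 0.6]
grip_width: 0.0783
```

Request:
carry_out:
  steps:
    - [[0,-0.85,0],0,0.1]
    - [[0,0,-0.7],0,0.1]
    - [[0,0,-0.8],0,0.1]
    - [[0,0,-0.6],0,0.1]
    - [[0,0,-0.2],0,0.1]
    - [[0,0,0],0,0.1]

```text
time: 27.9
position: [0.5095, -0.0224, 0.0372]
tool_rot: [0.63, 0.777, -0.014, -0.007]
ft_force: [-0.5, -0.8, 0.2]
grip_width: 0.0782
```

Request:
carry_out:
  steps:
    - [[-0.1,0,0],0,1]
    - [[0,0,0],0,1]
    - [[0,0,0],0,1]
    - [[0,0,0],0,1]
    - [[0,0,0],0,1]
    - [[0,0,0],0,1]
    - [[0,0,0],0,1]
  squeeze: 35

```text
time: 28.6
position: [0.5086, -0.0224, 0.0376]
tool_rot: [0.63, 0.777, -0.013, -0.007]
ft_force: [0.0, -0.0, -0.7]
grip_width: 0.0555
```

Request:
carry_out:
  steps:
    - [[0,0,1.5],0,1]
    - [[0,0,2.5],0,1]
    - [[0,0,3],0,1]
    - [[-1,-4,1],-4,1]
    - [[-1,-4,0],-4,1]
    - [[-1,-4,0],-4,1]
    - [[-1,-4,0],-4,1]
    - [[-1,-4,0],-3,1]
    - [[0,0,0],0,1]
    - [[0,0,0],0,1]

```text
time: 29.6
position: [0.4561, -0.2288, 0.1208]
tool_rot: [0.752, 0.659, -0.012, -0.007]
ft_force: [-0.3, -0.0, -1.0]
grip_width: 0.0558
```

Request:
carry_out:
  steps:
    - [[-0.8,-1.0,0],-1.3,1]
    - [[0,0,0],0,1]
    - [[0,0,-1.5],0,1]
    - [[0,0,-1.5],0,1]
    - [[0,0,-1.2],0,1]
    - [[0,0,-0.6],0,1]
    - [[0,0,0],0,1]

```text
time: 30.3
position: [0.448, -0.2336, 0.0712]
tool_rot: [0.758, 0.652, -0.011, -0.009]
ft_force: [-0.1, 0.5, 0.3]
grip_width: 0.0558
```

```bash
python3 - <<'E'
from h import *
c=snap('wrist','w9.png');o=robot.get_obs();print(o['position'],o['tool_rot'],o['grip_width'])
for p in [(.4482,-.2397,.005)]: print(proj(c,p))
E
```

```text
[ 0.44804777 -0.233717    0.07154123] [ 0.75775641  0.6523818  -0.01142479 -0.00852551] 0.055579264825330724
(np.float64(244.6915717821017), np.float64(217.85044856085855))
```

View pics/w9.png

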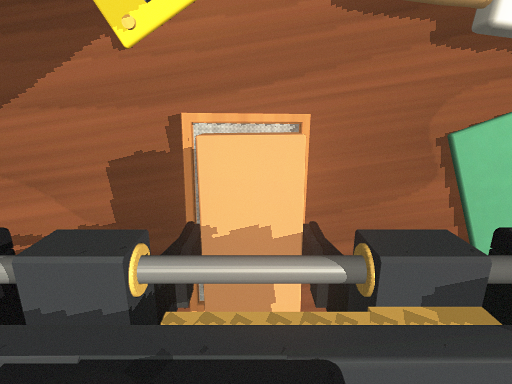

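Board aligned with the recess (recess top edge row 124, board edge row 135); needs ~6 mm in −y as computed.

Request:
carry_out:
  steps:
    - [[0,-0.6,0],0,1]
    - [[0,0,-0.7],0,1]
    - [[0,0,-0.9],0,1]
    - [[0,0,-0.9],0,1]
    - [[0,0,-0.4],0,1]
    - [[0,0,0],0,1]

```text
time: 30.95
position: [0.4491, -0.2411, 0.0413]
tool_rot: [0.758, 0.652, -0.011, -0.007]
ft_force: [0.5, -0.2, -0.0]
grip_width: 0.056
```

Request:
carry_out:
  steps:
    - [[-0.1,0.1,-0.2],0,1]
    - [[0,0,-0.15],0,1]
    - [[0,0,0],0,1]
    - [[0,0,0],0,1]

```text
time: 31.35
position: [0.4479, -0.2398, 0.0374]
tool_rot: [0.758, 0.652, -0.011, -0.007]
ft_force: [-0.1, -0.3, -1.8]
grip_width: 0.0557
```

Request:
carry_out:
  steps:
    - [[0,0,-0.05],0,1]
    - [[0,0,0],0,0.2]
    - [[0,0,0],0,0.1]
    - [[0,0,0],0,0.1]
    - [[0,0,0],0,0.1]
    - [[0,0,2],0,0.1]
    - [[0,0,3],0,0.1]
    - [[0,0,3],0,0.1]
    - [[0,0,3],0,0.1]
    - [[0,0,0],0,0.1]

```text
time: 32.35
position: [0.4476, -0.2397, 0.1506]
tool_rot: [0.758, 0.652, -0.011, -0.007]
ft_force: [-0.1, -1.3, 0.2]
grip_width: 0.0784
```

```bash
python3 - <<'E'
from h import *
w=snap('wrist','w10.png');s=snap('scene','s10.png');d=snap('side','d10.png');o=robot.get_obs();print(o['position'],o['time'],o['grip_width'])
a=cv2.resize(cv2.imread('pics/w10.png')[90:330,140:370],(400,417));b=cv2.resize(cv2.imread('pics/d10.png')[130:330,220:430],(400,381))
cv2.imwrite('pics/m10.png',np.hstack([a[:381],b]));cv2.imwrite('pics/s10b.png',cv2.resize(cv2.imread('pics/s10.png')[130:340,90:340],(800,600)))
u,v=proj(w,(.4482,-.2397,.025));print((u-140)*400/230,(v-90)*417/240)
E
```

```text
[ 0.44533665 -0.23789946  0.14688906] 32.5 0.07845779148978828
196.9767877744315 183.52056260113085
```

View pics/m10.png

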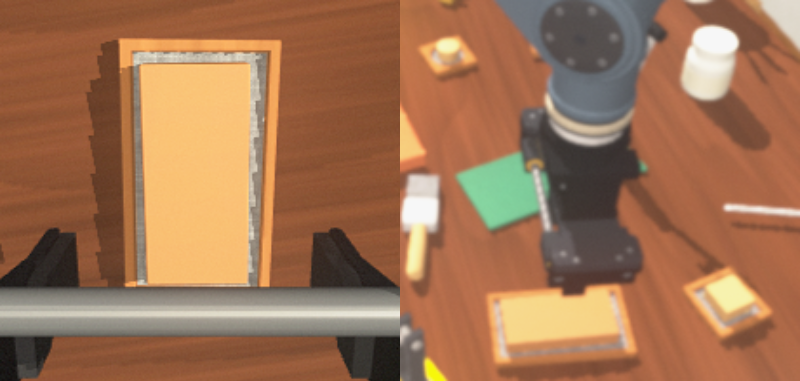

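View pics/s10b.png

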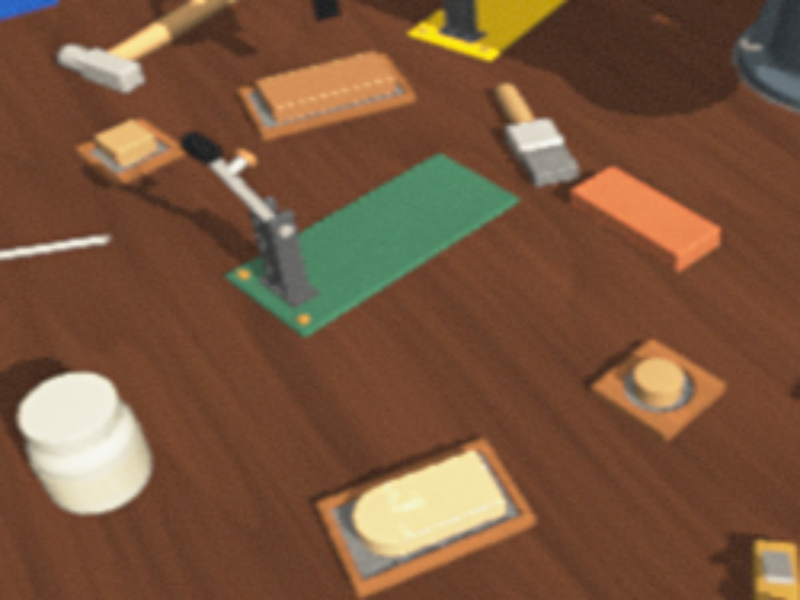

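```bash
python3 -c "
from h import *
print(robot.hand_in())"
```

```text
the job is handed in; nothing more can be done
None
```

I swung the hold-down finger open to about 1.95 rad (worked out from the gripper's path) before touching any blank. I then unstacked the disc, square, rounded block and long board in that order and laid each in its own tray. I handed the job in at about 32.5 s of the 131 s allowed, with the gripper open and clear of everything.

- **Finger:** the last scene picture shows it still leaning open.
- **Blanks:** the last pictures show all four lying flat in their recesses. Measured offsets from tray centre were about 1–2 mm for the disc and square, and the rounded block was about as close.
- **Long board:** its centre appeared up to about 4 mm from the predicted centre along its length in the last wrist view, the least exact of my checks. It lies inside its recess, so it can be at most 8 mm off, against the 13 mm allowed.
- **Tilt and drift:** the tool tilted by up to about 2° during moves and drifted up to 17 mm sideways on descents, so I corrected the position before each grasp and release.

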